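# Close and dispatch the box with the amber sample jar

### The job

Find out which of the three open sample boxes holds the brown amber jar with the black cap, and close that box, where it stands, with the lid of its own colour, fully home. Then carry the closed box upright to the aluminium tray and set it down gently without dropping it, flat on the tray's floor with the lid still home, and let go. Leave the other two boxes and lids, and the wash bottle, dish and spatula, where they are.

Things in the scene. Friction and masses are not known exactly. Their poses are not given: they have to be found in the camera images.
- box_blue: blue open-topped plastic sample box, loose, 110 (x) x 58 (y) x 48 mm (z), walls and floor 5 mm, inside 100 x 48 mm, 0.16 kg; origin at the centre of its underside, x along its length, z up; the fingers can straddle its 58 mm width
- lid_blue: blue lid of box_blue, loose, right way up, 0.08 kg. From z=0 up: 7 mm stepped plug (95 x 43, lowest 3 mm 89 x 37), plate 106 (x) x 54 (y) x 5 mm, black bar handle 50 (x) x 12 (y) mm from z=12 to 34. Origin: centre of the plug's underside, x along its length, z up. Fully home its origin is 41 mm above the box's origin; fits either way round
- box_yellow: yellow open-topped plastic sample box, loose, 110 (x) x 58 (y) x 48 mm (z), walls and floor 5 mm, inside 100 x 48 mm, 0.16 kg; origin at the centre of its underside, x along its length, z up; the fingers can straddle its 58 mm width
- lid_yellow: yellow lid of box_yellow, loose, right way up, 0.08 kg. From z=0 up: 7 mm stepped plug (95 x 43, lowest 3 mm 89 x 37), plate 106 (x) x 54 (y) x 5 mm, black bar handle 50 (x) x 12 (y) mm from z=12 to 34. Origin: centre of the plug's underside, x along its length, z up. Fully home its origin is 41 mm above the box's origin; fits either way round
- box_green: green open-topped plastic sample box, loose, 110 (x) x 58 (y) x 48 mm (z), walls and floor 5 mm, inside 100 x 48 mm, 0.16 kg; origin at the centre of its underside, x along its length, z up; the fingers can straddle its 58 mm width
- lid_green: green lid of box_green, loose, right way up, 0.08 kg. From z=0 up: 7 mm stepped plug (95 x 43, lowest 3 mm 89 x 37), plate 106 (x) x 54 (y) x 5 mm, black bar handle 50 (x) x 12 (y) mm from z=12 to 34. Origin: centre of the plug's underside, x along its length, z up. Fully home its origin is 41 mm above the box's origin; fits either way round
- jar_amber: brown amber-glass jar with a black cap, 36 mm diameter, 32 mm tall, about 0.06 kg, standing in one of the three boxes; origin at the centre of its underside, z up
- jar_white1: white jar with a white cap, same size as the amber jar, standing in another box; origin at the centre of its underside
- jar_white2: white jar with a white cap, same size as the amber jar, standing in another box; origin at the centre of its underside
- tray: shallow aluminium tray fixed to the bench, 170 (x) x 120 (y) x 18 mm (z), walls and floor 5 mm, inside 160 x 110 mm; origin at the centre of its underside, so its inner floor is at z = 5 mm; x along its length
- wash_bottle: bystander: white wash bottle with a blue spout, 66 mm diameter, 172 mm tall; origin at the centre of its underside
- dish: bystander: white ceramic dish, 90 mm diameter, 22 mm tall; origin at the centre of its underside
- spatula: bystander: spatula lying flat, 180 mm long along its x; origin at the middle of its underside

How it is judged:
By the outcome, as a careful person would: the job done as asked, in the order asked, and still so for the second after the job is handed in, with the robot touching nothing.
It also fails if it takes over 67 s, if anything falls off the work surface, if the arm or the gripper's body presses on something with over 40 N, if the wrist force passes 120 N, or if a joint passes its speed limit or range.

### The arm

A 6-joint arm with a two-finger parallel gripper is mounted at the origin on the work surface. World frame = base frame: x ahead of the robot, y to its left, z up, the work surface at z = 0. Lengths are in mm, angles in rad, forces in N, time in s.
With the tool pointing down it reaches from about 275 to 850 mm from the base axis. Payload 19 kg.
Tool frame: the origin (TCP) lies at the very end of the fingers, on their centre line; the grasp point (between the pads) lies 19 mm behind it; z points along the fingers, y is the line along which they close (so a half turn about z gives the same grasp; the last joint's range is limited). The gripper opens to 85 mm and grips with 20 to 120 N. Pads are 22 mm wide; open, the fingers measure 114 mm over their backs; the gripper's body (76 mm by 85 mm) begins 54 mm behind the grasp point. The pads swing forward as they close: fully open they stand 13 mm farther back than shut.
Start: joints at [-1.262, 0.15, 1.437, -0, 1.554, -0.134], TCP at [246.342, -519.525, 231.267] pointing down, gripper open.
Joint ranges: [-2.8, 2.8], [-0.68, 2.1], [0.12, 2.68], [-1.39, 4.53], [0.16, 2.79], [-2.81, 2.81]. Speed limits (rad/s): [1.89, 1.89, 2.22, 3.01, 3.01, 3.01].

### API

Orientations are given as a unit quaternion [x, y, z, w].
In Python, from workcell import status, imaging, order, boxes_of gives the robot as it stands.
- The arm moves only by the tool carry_out, never from a script. Its argument "motion" is a list of rows, each an object of numbers: "fingers": the opening, from -1 (shut) to 1 (fully open); "tx", "ty", "tz": the shift along the tool's x, y, z in m; "roll": the turn about the tool's z in degrees. A call has 1 to 10 rows; each row is the pose to reach, as a shift and turn from the pose commanded when the call began, along the tool's axes at that moment; what a row does not reach only later rows make up. A row lasts 1/8 s, in which the tool goes at most 62.5 mm and 10.7 degrees, less where a joint would pass 70% of its speed; a pose out of reach is approached as far as the arm can. A call with a gripper value outside its range is refused whole. The fingers move at their own pace and stop on an object; "force" is the grip in N (left out, the last holds). Time passes only in rows, so rows that repeat a pose let the fingers close. It gives the time, the measured TCP pose, the force, the opening and the grip force at its end, in the units of the state.
- status.state(): the state, without advancing time (a new reading comes with each control period).
- imaging.read_camera(name): name is "side" or "top"; returns the picture (480x640x3 uint8, red, green, blue); there is no depth.
- imaging.calibration(name): a dict with "camera_matrix" (3x3 intrinsics, pixels), "world_from_camera" (4x4, takes a point from camera to world coordinates). Camera axes: x right, y down, z forward; pixel columns grow to the right and rows downward; lengths in mm; the calibration is good to about 2 mm. A picture is of the moment at which its call begins. calibration takes no time and is no camera call.
- order.job_done(): hands the job in; it is judged then, once.
Trained networks look in the newest picture that a camera, given by its name, has taken for a name from the list of things; names that differ only in an ending like _2 or _b are one class to them, and where a whole thing is asked for, a point or a joint stands for the part that bears it (a point fixed in the world has none). Each returns a list of dicts, best first, with "confidence" (0 to 1); they miss things now and then, are a little off and sometimes report something else, mostly with a low value. They report only what shows in the picture. A call takes as long as a camera call.
- boxes_of(camera, name): "extent" ([centre column, centre row, width, height] in pixels, round what is visible of it).
The state is a dict: "time": time; "qpos": joint angles; "qd": joint speeds; "joint_torque": joint torques, N m; "tool_pos": TCP position; "tool_rot": TCP orientation; "wrist_force": force on the tool from outside, world axes, zero at the start; "wrist_torque": the same for the moment, N m; "width": finger opening in mm; "finger_force": force on a finger pad.
Only numpy, scipy, OpenCV 4.12 (cv2) and the standard library are available. Lean on these libraries where they do the work, as an engineer would, in place of code of your own. Each camera call takes 0.05 s, during which the arm holds its last target. There are 200 camera calls.

## Working session

There is one attempt and no reset: what is moved stays moved. The work goes in short steps, Python scripts to look and compute and a tool call to move; the robot and the scene stay as the last step left them, time stands still between calls to the robot, and variables do not carry over. Pictures are saved under pics/ and viewed, at most 10 in all, crops included, and the job is handed in when it is done.

Besides the shell and the picture viewer there is one more tool, called after ">>>" as name([rows], argument=value, ...), one row to a line, values as JSON. carry_out: Moves the arm, as the interface text tells. Its arguments: {"type":"object","properties":{"motion":{"type":"array","items":{"type":"object","properties":{"fingers":{"type":"number"},"tx":{"type":"number"},"ty":{"type":"number"},"tz":{"type":"number"},"roll":{"type":"number"}}}},"force":{"type":"number"}},"required":["motion"]}

```bash
mkdir -p pics; ls
python3 - <<'E'
from workcell import status, imaging, order, boxes_of
import cv2, numpy as np
for n in ("top","side"):
    im=imaging.read_camera(n); cv2.imwrite(f"pics/{n}0.png",im[:,:,::-1])
    c=imaging.calibration(n); print(n,np.round(c["camera_matrix"],1).tolist(),np.round(c["world_from_camera"],4).tolist())
    for k in ["box_blue","box_yellow","box_green","lid_blue","lid_yellow","lid_green","jar_amber","tray","wash_bottle","dish","spatula"]:
        print(k,[(np.round(d["extent"]).astype(int).tolist(),round(d["confidence"],2)) for d in boxes_of(n,k)[:2]])
s=status.state(); print({k:np.round(v,3).tolist() for k,v in s.items()})
E
```

```text
pics
top [[484.5, 0.0, 319.6], [0.0, 484.5, 243.3], [0.0, 0.0, 1.0]] [[0.0021, -0.9856, 0.169, 407.1931], [-1.0, -0.0027, -0.0031, 4.0419], [0.0036, -0.169, -0.9856, 1109.0551], [0.0, 0.0, 0.0, 1.0]]
box_blue []
box_yellow [([405, 224, 32, 51], 0.57)]
box_green [([228, 230, 43, 54], 0.75)]
lid_blue [([325, 303, 26, 50], 0.64), ([230, 227, 38, 53], 0.54)]
lid_yellow [([401, 303, 26, 51], 0.86), ([265, 173, 32, 78], 0.24)]
lid_green [([227, 308, 28, 48], 0.86)]
jar_amber [([402, 225, 18, 18], 0.62)]
tray [([506, 288, 68, 78], 0.7)]
wash_bottle [([129, 284, 48, 32], 0.94)]
dish [([374, 168, 37, 37], 0.6), ([231, 237, 12, 15], 0.4)]
spatula [([262, 173, 30, 74], 0.62), ([401, 303, 25, 52], 0.24)]
side [[610.0, 0.0, 324.0], [0.0, 610.0, 239.2], [0.0, 0.0, 1.0]] [[-0.9342, -0.1905, 0.3018, 199.3594], [-0.3568, 0.519, -0.7768, 993.9274], [-0.0086, -0.8333, -0.5528, 747.1785], [0.0, 0.0, 0.0, 1.0]]
box_blue [([314, 249, 54, 39], 0.72)]
box_yellow [([331, 198, 54, 36], 0.85), ([225, 267, 75, 36], 0.2)]
box_green [([268, 301, 70, 57], 0.69)]
lid_blue [([380, 262, 54, 26], 0.95)]
lid_yellow [([406, 219, 53, 24], 0.73)]
lid_green [([352, 331, 61, 25], 0.61)]
jar_amber []
tray [([413, 173, 71, 32], 0.93)]
wash_bottle [([282, 368, 50, 110], 0.73)]
dish [([272, 205, 40, 18], 0.76), ([411, 174, 68, 34], 0.64)]
spatula [([223, 268, 77, 33], 0.59)]
{'time': 1.2, 'qpos': [-1.262, 0.15, 1.437, -0.0, 1.554, -0.134], 'qd': [-0.002, 0.001, 0.0, -0.001, 0.001, 0.001], 'joint_torque': [0.0, -71.28, -57.105, -0.0, 0.001, 0.0], 'tool_pos': [246.322, -519.548, 231.282], 'tool_rot': [0.976, 0.22, -0.0, -0.0], 'wrist_force': [0.179, 0.364, -0.433], 'wrist_torque': [0.015, 0.032, 0.034], 'finger_force': 0.0, 'width': 85.831}
```

View pics/top0.png

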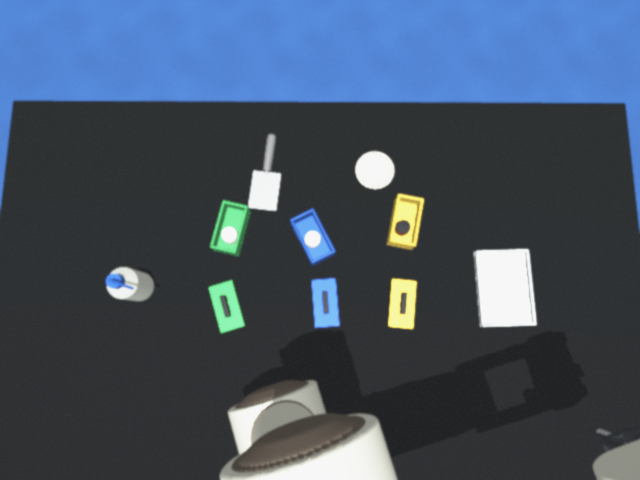

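View pics/side0.png

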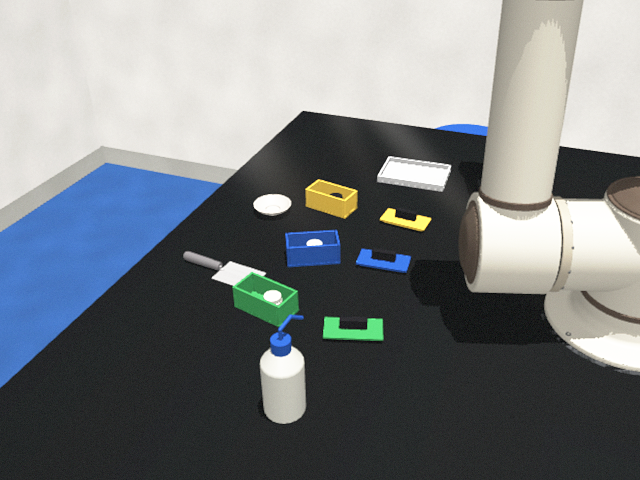

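The amber jar with the black cap is in the yellow box: top (403,227) shows a black cap, while blue (313,239) and green (229,235) hold white ones. The yellow lid is at top (402,303) and the tray at (505,288). Next I'll fit poses from the silhouettes.

```bash
cat > fit.py <<'E'
from workcell import imaging, status
import cv2, numpy as np
from scipy.optimize import minimize
BOX=[(110,58,0,48)]; LID=[(106,54,7,12)]; LIDON=[(110,58,0,48),(106,54,48,53)]; TRAY=[(170,120,0,18)]
def verts(m): return np.array([[sx*a/2,sy*b/2,z] for a,b,z0,z1 in m for sx in(1,-1) for sy in(1,-1) for z in(z0,z1)])
def proj(cam,P):
    c=imaging.calibration(cam); T=np.linalg.inv(c["world_from_camera"]); q=(P@T[:3,:3].T+T[:3,3])@np.array(c["camera_matrix"]).T
    return q[:,:2]/q[:,2:]
def hull_of(im,roi,kind,S=4):
    x,y,w,h=roi; x0,y0,x1,y1=int(x-w/2-9),int(y-h/2-9),int(x+w/2+9),int(y+h/2+9)
    x0,y0=max(x0,0),max(y0,0)
    c=im[y0:y1,x0:x1].astype(np.float32)
    ch=(np.minimum(c[...,0],c[...,1])-c[...,2]) if kind=="y" else c.min(2)
    c=cv2.resize(ch,None,fx=S,fy=S,interpolation=cv2.INTER_LINEAR)
    t={"y":40,"w":70}[kind]; m=(c>t).astype(np.uint8)
    k=max(cv2.findContours(m,0,cv2.CHAIN_APPROX_NONE)[0],key=cv2.contourArea)
    p=cv2.convexHull(k)[:,0].astype(np.float32)
    return (p+.5)/S-.5+[x0,y0]
def fit(hulls,model,x0,z=0):
    V=verts(model)
    def f(p):
        c,s=np.cos(p[2]/57.3),np.sin(p[2]/57.3); P=V@np.array([[c,s,0],[-s,c,0],[0,0,1]])+[p[0],p[1],z]; e=0
        for cam,h in hulls.items():
            a=cv2.convexHull(proj(cam,P).astype(np.float32))[:,0]; h=h.astype(np.float32)
            A,B=cv2.contourArea(a),cv2.contourArea(h); i=cv2.intersectConvexConvex(a,h)[0]; e+=1-i/(A+B-i)
        return e
    best=None
    for d in (0,-25,25):
        r=minimize(f,[x0[0],x0[1],x0[2]+d],method="Nelder-Mead",options=dict(xatol=.02,fatol=1e-5,initial_simplex=[[x0[0],x0[1],x0[2]+d],[x0[0]+15,x0[1],x0[2]+d],[x0[0],x0[1]+15,x0[2]+d],[x0[0],x0[1],x0[2]+d+8]]))
        if best is None or r.fun<best.fun: best=r
    return np.round(best.x,2).tolist(),round(best.fun,4)
def ground(cam,u,v,z=0):
    c=imaging.calibration(cam); T=np.array(c["world_from_camera"]); d=T[:3,:3]@np.linalg.inv(c["camera_matrix"])@[u,v,1]; o=T[:3,3]
    return (o+d*(z-o[2])/d[2])[:2]
E
python3 - <<'E'
from fit import *
I={n:cv2.imread(f"pics/{n}0.png")[:,:,::-1] for n in("top","side")}
for name,mod,k,rt,rs,z,yaw in [("box",BOX,"y",(405,222,36,56),(331,198,54,36),30,80),("lid",LID,"y",(402,303,28,52),(406,219,53,24),10,85),("tray",TRAY,"w",(505,288,62,80),(414,173,76,32),10,90)]:
    H={"top":hull_of(I["top"],rt,k),"side":hull_of(I["side"],rs,k)}
    g=[*ground("top",*rt[:2],z),yaw]; print(name,g)
    for hs in ({"top":H["top"]},{"side":H["side"]},H): print("  ",list(hs),*fit(hs,mod,g))
print("jar",ground("top",402.5,228,37))
E
```

```text
box [np.float64(641.8782542780191), np.float64(-193.870986456982), 80]
   ['top'] [644.86, -195.2, 170.7] 0.0852
   ['side'] [641.38, -192.94, -11.02] 0.0386
   ['top', 'side'] [642.69, -194.59, 169.63] 0.1307
lid [np.float64(459.4291601745734), np.float64(-185.59199011364427), 85]
   ['top'] [457.28, -186.31, 172.26] 0.1489
   ['side'] [457.1, -185.31, 173.78] 0.1005
   ['top', 'side'] [457.15, -185.51, 173.7] 0.2495
tray [np.float64(493.77479515415484), np.float64(-420.3397397560198), 90]Traceback (most recent call last):
  File "<stdin>", line 6, in <module>
  File "fit.py", line 29, in fit
    r=minimize(f,[x0[0],x0[1],x0[2]+d],method="Nelder-Mead",options=dict(xatol=.02,fatol=1e-5,initial_simplex=[[x0[0],x0[1],x0[2]+d],[x0[0]+15,x0[1],x0[2]+d],[x0[0],x0[1]+15,x0[2]+d],[x0[0],x0[1],x0[2]+d+8]]))
    res = _minimize_neldermead(fun, x0, args, callback, bounds=bounds,
                               **options)
    fxr = func(xr)
    fx = function(np.copy(x), *(wrapper_args + args))
  File "fit.py", line 24, in f
    a=cv2.convexHull(proj(cam,P).astype(np.float32))[:,0]; h=h.astype(np.float32)
                     ~~~~^^^^^^^
  File "fit.py", line 7, in proj
    c=imaging.calibration(cam); T=np.linalg.inv(c["world_from_camera"]); q=(P@T[:3,:3].T+T[:3,3])@np.array(c["camera_matrix"]).T
ValueError: time passes only in moves, steps and waits
```

```bash
sed -i 's/^def proj/import functools; calib=functools.cache(imaging.calibration)\ndef proj/; s/c=imaging.calibration(cam)/c=calib(cam)/; s/t={"y":40,"w":70}\[kind\]; /t=.5*np.median(c[c>40])*(1 if kind=="y" else .9); /' fit.py
python3 - <<'E'
from fit import *
I={n:cv2.imread(f"pics/{n}0.png")[:,:,::-1] for n in("top","side")}
out={n:cv2.resize(I[n][:,:,::-1],None,fx=5,fy=5,interpolation=cv2.INTER_CUBIC) for n in I}
def draw(n,h,col): cv2.polylines(out[n],[np.int32((h+.5)*5)],True,col,1)
for name,mod,k,rt,rs,z,yaw in [("box",BOX,"y",(405,222,36,56),(331,198,54,36),30,-10),("lid",LID,"y",(402,303,28,52),(406,219,53,24),10,-5),("tray",TRAY,"w",(505,288,62,80),(414,173,76,32),10,0)]:
    H={"top":hull_of(I["top"],rt,k),"side":hull_of(I["side"],rs,k)}
    g=[*ground("top",*rt[:2],z),yaw]
    for hs in ({"top":H["top"]},{"side":H["side"]},H):
        p,e=fit(hs,mod,g); print(name,list(hs),p,e)
    a=p[2]/57.3; c,s=np.cos(a),np.sin(a)
    P=verts(mod)@np.array([[c,s,0],[-s,c,0],[0,0,1]])+[p[0],p[1],0]
    for n in H: draw(n,H[n],(0,0,255)); draw(n,cv2.convexHull(proj(n,P).astype(np.float32))[:,0],(255,0,255))
print("jar",ground("top",402.5,228,37))
cv2.imwrite("pics/fit.png",np.hstack([out["top"][890:1490:,1850:2150],out["side"][900:1200,1500:2000].repeat(1,0)[:300].copy() if 0 else cv2.copyMakeBorder(out["side"][880:1180,1500:2000],0,300,0,0,0)]))
E
```

```text
box ['top'] [645.48, -195.45, -10.11] 0.0617
box ['side'] [641.91, -193.59, -11.12] 0.0255
box ['top', 'side'] [642.87, -195.48, -11.03] 0.0983
lid ['top'] [457.53, -186.36, -7.59] 0.1398
lid ['side'] [457.39, -186.17, -5.71] 0.0601
lid ['top', 'side'] [457.39, -186.08, -5.78] 0.2001
tray ['top'] [493.26, -420.11, 1.78] 0.0713
tray ['side'] [461.99, -373.4, 21.56] 0.5746
tray ['top', 'side'] [493.08, -418.2, 1.07] 0.6773
jar [ 626.48363296 -186.55241131]
```

View pics/fit.png

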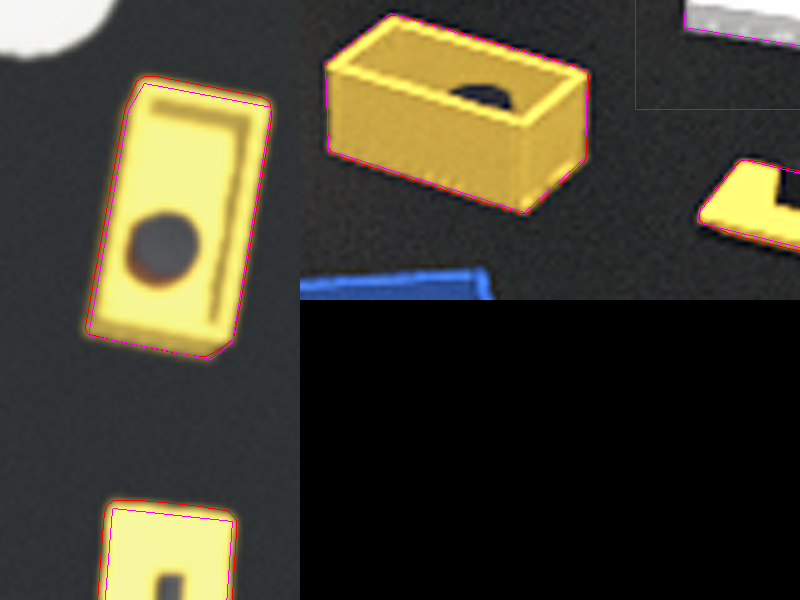

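The side fit hugs the box and lid outlines, and the top fit sits 2–3 mm off, which is within calibration error. I'm taking the lid at (457.4, -186.2, -6°) and the box at about (643, -194, -11°), and moving above the lid.

>>> carry_out([
  {"tx": 0.334,"ty": -0.21,"tz": 0.1,"roll": 31.4,"fingers": 1},
  {"tx": 0.334,"ty": -0.21,"tz": 0.1,"roll": 31.4,"fingers": 1},
  {"tx": 0.334,"ty": -0.21,"tz": 0.1,"roll": 31.4,"fingers": 1},
  {"tx": 0.334,"ty": -0.21,"tz": 0.1,"roll": 31.4,"fingers": 1},
  {"tx": 0.334,"ty": -0.21,"tz": 0.1,"roll": 31.4,"fingers": 1},
  {"tx": 0.334,"ty": -0.21,"tz": 0.1,"roll": 31.4,"fingers": 1},
  {"tx": 0.334,"ty": -0.21,"tz": 0.1,"roll": 31.4,"fingers": 1},
  {"tx": 0.334,"ty": -0.21,"tz": 0.1,"roll": 31.4,"fingers": 1},
  {"tx": 0.334,"ty": -0.21,"tz": 0.1,"roll": 31.4,"fingers": 1},
  {"tx": 0.334,"ty": -0.21,"tz": 0.1,"roll": 31.4,"fingers": 1},
], force=40)

```text
time: 2.45
tool_pos: [457.9, -187.7, 131.6]
tool_rot: [0.999, -0.053, 0.0, 0.0]
wrist_force: [0.5, -0.8, 0.2]
width: 85.6
finger_force: 0.0
```

```bash
cat > go.py <<'E'
from workcell import status
import numpy as np
def rel(x,y,z,h):
    s=status.state(); q=s["tool_rot"]; p=np.array(s["tool_pos"]); a=2*np.arctan2(q[1],q[0]); d=np.array([x,y,z])-p
    r=-(h-np.degrees(a)); r=(r+90)%180-90
    print("t",round(s["time"],2),"pos",p.round(1).tolist(),"h",round(np.degrees(a),2),"q",np.round(q,4).tolist(),"j6",round(s["qpos"][5],2),"w",round(s["width"],1),"F",np.round(s["wrist_force"],1).tolist())
    print("tx %.4f ty %.4f tz %.4f roll %.2f"%(*(np.array([np.cos(a)*d[0]+np.sin(a)*d[1],np.sin(a)*d[0]-np.cos(a)*d[1],-d[2]])/1000),r))
E
python3 - <<'E'
from go import rel; rel(457.4,-186.2,14.5,-6)
from fit import *
im=imaging.read_camera("side"); cv2.imwrite("pics/s1.png",im[:,:,::-1])
h=hull_of(im,(406,219,53,24),"y"); print(fit({"side":h},LID,[457,-186,-6]))
I=cv2.imread("pics/side0.png").astype(float).min(2)
c=cv2.resize(I[145:200,365:465].astype(np.float32),None,fx=4,fy=4); m=(c>90).astype(np.uint8)
k=max(cv2.findContours(m,0,cv2.CHAIN_APPROX_NONE)[0],key=cv2.contourArea); hh=(cv2.convexHull(k)[:,0]+.5)/4-.5+[365,145]
print("tray",fit({"side":hh},TRAY,[493,-420,1.5]))
E
```

```text
t 2.45 pos [457.9, -187.7, 131.6] h -6.1 q [0.9986, -0.0532, 0.0002, 0.0002] j6 1.13 w 85.6 F [0.5, -0.8, 0.2]
tx -0.0006 ty -0.0014 tz 0.1171 roll -0.10
([457.25, -185.03, -5.64], np.float64(0.0512))
tray ([492.16, -415.56, 1.26], np.float64(0.0527))
```

>>> carry_out([
  {"tx": -0.0006,"ty": -0.0015,"tz": 0.05,"fingers": 1},
  {"tx": -0.0006,"ty": -0.0015,"tz": 0.09,"fingers": 1},
  {"tx": -0.0006,"ty": -0.0015,"tz": 0.115,"fingers": 1},
  {"tx": -0.0006,"ty": -0.0015,"tz": 0.115,"fingers": 1},
  {"tx": -0.0006,"ty": -0.0015,"tz": 0.115,"fingers": -1},
  {"tx": -0.0006,"ty": -0.0015,"tz": 0.115,"fingers": -1},
  {"tx": -0.0006,"ty": -0.0015,"tz": 0.115,"fingers": -1},
  {"tx": -0.0006,"ty": -0.0015,"tz": 0.115,"fingers": -1},
  {"tx": -0.0006,"ty": -0.0015,"tz": 0.115,"fingers": -1},
  {"tx": -0.0006,"ty": -0.0015,"tz": 0.115,"fingers": -1},
], force=40)

```text
invalid input at $.motion[0]: expected keys fingers, tx, ty, tz, roll
```

>>> carry_out([
  {"tx": -0.0006,"ty": -0.0015,"tz": 0.05,"roll": 0,"fingers": 1},
  {"tx": -0.0006,"ty": -0.0015,"tz": 0.09,"roll": 0,"fingers": 1},
  {"tx": -0.0006,"ty": -0.0015,"tz": 0.115,"roll": 0,"fingers": 1},
  {"tx": -0.0006,"ty": -0.0015,"tz": 0.115,"roll": 0,"fingers": 1},
  {"tx": -0.0006,"ty": -0.0015,"tz": 0.115,"roll": 0,"fingers": -1},
  {"tx": -0.0006,"ty": -0.0015,"tz": 0.115,"roll": 0,"fingers": -1},
  {"tx": -0.0006,"ty": -0.0015,"tz": 0.115,"roll": 0,"fingers": -1},
  {"tx": -0.0006,"ty": -0.0015,"tz": 0.115,"roll": 0,"fingers": -1},
  {"tx": -0.0006,"ty": -0.0015,"tz": 0.115,"roll": 0,"fingers": -1},
  {"tx": -0.0006,"ty": -0.0015,"tz": 0.115,"roll": 0,"fingers": -1},
], force=40)

```text
time: 3.75
tool_pos: [458.0, -185.2, 16.8]
tool_rot: [0.999, -0.053, 0.0, 0.0]
wrist_force: [-1.6, 1.1, 6.8]
width: 11.1
finger_force: 40.0
```

Run:
```python
from go import rel; rel(457.4,-186.2,150,-6)
from fit import *
im=imaging.read_camera("side"); cv2.imwrite("pics/s2.png",cv2.resize(im[160:290,310:500,::-1],None,fx=4,fy=4))
h=hull_of(im,(406,219,53,24),"y"); print(fit({"side":h},LID,[457,-186,-6]),status.state()["finger_force"])
```

```text
t 3.75 pos [458.0, -185.2, 16.8] h -6.02 q [0.9986, -0.0525, 0.0003, 0.0001] j6 1.14 w 11.1 F [-1.6, 1.1, 6.8]
tx -0.0005 ty 0.0010 tz -0.1332 roll -0.02
([457.41, -183.35, -6.3], np.float64(0.0532)) 40.00658869743347
```

View pics/s2.png

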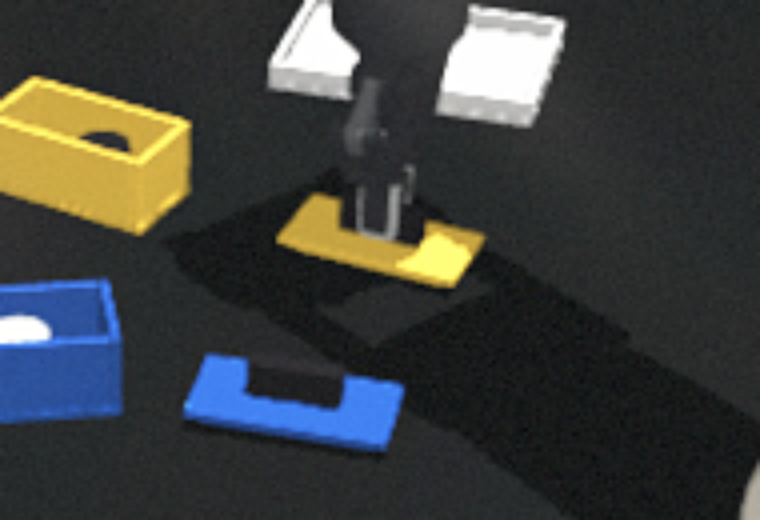

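The lid is gripped at 11 mm and sits central on the handle. I'll lift it and move above the yellow box.

>>> carry_out([
  {"tx": 0,"ty": 0,"tz": -0.03,"roll": 0,"fingers": -1},
  {"tx": 0,"ty": 0,"tz": -0.085,"roll": 0,"fingers": -1},
  {"tx": 0.03,"ty": -0.002,"tz": -0.085,"roll": 1,"fingers": -1},
  {"tx": 0.08,"ty": -0.004,"tz": -0.085,"roll": 2,"fingers": -1},
  {"tx": 0.13,"ty": -0.007,"tz": -0.085,"roll": 3.5,"fingers": -1},
  {"tx": 0.165,"ty": -0.009,"tz": -0.085,"roll": 5,"fingers": -1},
  {"tx": 0.185,"ty": -0.01,"tz": -0.085,"roll": 5,"fingers": -1},
  {"tx": 0.185,"ty": -0.01,"tz": -0.085,"roll": 5,"fingers": -1},
  {"tx": 0.185,"ty": -0.01,"tz": -0.085,"roll": 5,"fingers": -1},
  {"tx": 0.185,"ty": -0.01,"tz": -0.085,"roll": 5,"fingers": -1},
], force=60)

```text
time: 5.05
tool_pos: [642.1, -194.6, 101.6]
tool_rot: [0.995, -0.096, 0.0, -0.0]
wrist_force: [-1.3, 1.1, -1.0]
width: 10.6
finger_force: 59.7
```

Run:
```python
from go import rel; rel(643,-194.3,90,-11)
from fit import *
p=np.array(status.state()["tool_pos"])
V=np.array([[p[0],p[1],p[2]-16.8+9.5]])
for n in ("side","top"):
    im=imaging.read_camera(n); u,v=proj(n,V)[0]; print(n,u,v)
    cv2.imwrite(f"pics/{n}3.png",im[:,:,::-1])
    h=hull_of(im,(u,v,54,30) if n=="side" else (u,v,36,56),"y"); print(fit({n:h},LID,[p[0],p[1],-11],z=p[2]-16.8))
s=cv2.imread("pics/side3.png")[120:240,270:420]; t=cv2.imread("pics/top3.png")[160:280,350:470]
cv2.imwrite("pics/c3.png",np.hstack([cv2.resize(s,(500,400)),cv2.resize(t,(300,400),fx=0,fy=0) if 0 else cv2.resize(t[:,15:105],(300,400))]))
```

```text
t 5.05 pos [642.1, -194.6, 101.6] h -11.04 q [0.9954, -0.0962, 0.0, -0.0] j6 1.35 w 10.6 F [-1.3, 1.1, -1.0]
tx 0.0008 ty -0.0005 tz 0.0116 roll -0.04
side 330.86200663163004 171.55869698893116
([618.5, -121.91, 20.03], np.float64(0.2503))
top 410.6581569257946 215.5329198184404
([642.29, -175.22, 63.0], np.float64(0.6659))
```

View pics/c3.png

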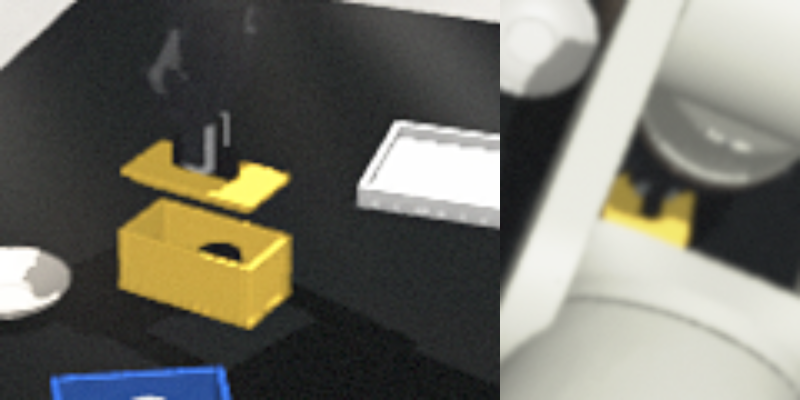

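```bash
cat > two.py <<'E'
from fit import *
from go import rel
def two(im):
    x0,y0=270,120; c=im[y0:245,x0:400].astype(np.float32); c=np.minimum(c[...,0],c[...,1])-c[...,2]
    c=cv2.resize(c,None,fx=4,fy=4); out=[]
    m=(c>.45*np.median(c[c>40])).astype(np.uint8)
    ks=sorted(cv2.findContours(m,0,cv2.CHAIN_APPROX_NONE)[0],key=cv2.contourArea)[-2:]
    hs=[(cv2.convexHull(k)[:,0]+.5)/4-.5+[x0,y0] for k in ks]
    return sorted(hs,key=lambda h:h[:,1].mean())
def look(n="side",pz=None):
    im=imaging.read_camera(n); p=np.array(status.state()["tool_pos"]); l,b=two(im); print([round(cv2.contourArea(h.astype(np.float32))) for h in (l,b)])
    L=fit({n:l},LID,[p[0],p[1],-11],z=p[2]-16.8); B=fit({n:b},BOX,[p[0],p[1],-11])
    print("lid",L,"box",B,"tool",p.round(2)); return im
E
python3 - <<'E'
from two import *
for i in range(2): look()
E
```

```text
[633, 1486]
lid ([641.44, -192.56, -11.68], np.float64(0.0766)) box ([641.57, -193.03, -11.13], np.float64(0.0152)) tool [ 642.43 -194.66  101.62]
[633, 1487]
lid ([641.63, -192.65, -11.59], np.float64(0.0775)) box ([641.55, -192.91, -11.03], np.float64(0.016)) tool [ 642.5  -194.67  101.58]
```

>>> carry_out([
  {"tx": 0,"ty": 0,"tz": 0.01,"roll": 0,"fingers": -1},
  {"tx": 0,"ty": 0,"tz": 0.02,"roll": 0,"fingers": -1},
  {"tx": 0,"ty": 0,"tz": 0.028,"roll": 0,"fingers": -1},
  {"tx": 0,"ty": 0,"tz": 0.033,"roll": 0,"fingers": -1},
  {"tx": 0,"ty": 0,"tz": 0.036,"roll": 0,"fingers": -1},
  {"tx": 0,"ty": 0,"tz": 0.038,"roll": 0,"fingers": -1},
  {"tx": 0,"ty": 0,"tz": 0.039,"roll": 0,"fingers": -1},
  {"tx": 0,"ty": 0,"tz": 0.039,"roll": 0,"fingers": -1},
], force=60)

```text
time: 6.25
tool_pos: [642.8, -194.6, 62.4]
tool_rot: [0.995, -0.096, 0.0, -0.0]
wrist_force: [0.3, 0.2, -0.8]
width: 10.3
finger_force: 59.7
```

>>> carry_out([
  {"tx": 0,"ty": 0,"tz": 0.001,"roll": 0,"fingers": -1},
  {"tx": 0,"ty": 0,"tz": 0.002,"roll": 0,"fingers": -1},
  {"tx": 0,"ty": 0,"tz": 0.003,"roll": 0,"fingers": -1},
  {"tx": 0,"ty": 0,"tz": 0.003,"roll": 0,"fingers": -1},
], force=60)

```text
time: 6.75
tool_pos: [642.7, -194.6, 59.2]
tool_rot: [0.995, -0.096, -0.0, -0.0]
wrist_force: [0.0, -0.2, -1.0]
width: 10.3
finger_force: 59.7
```

Run:
```python
from go import rel; rel(643,-194.3,57.8,-11)
from fit import *
im=imaging.read_camera("side")
cv2.imwrite("pics/c4.png",cv2.resize(im[120:240,270:420,::-1],(750,600)))
```

```text
t 6.75 pos [642.7, -194.6, 59.2] h -11.03 q [0.9954, -0.0961, -0.0001, -0.0001] j6 1.35 w 10.3 F [0.0, -0.2, -1.0]
tx 0.0002 ty -0.0003 tz 0.0014 roll -0.03
```

View pics/c4.png

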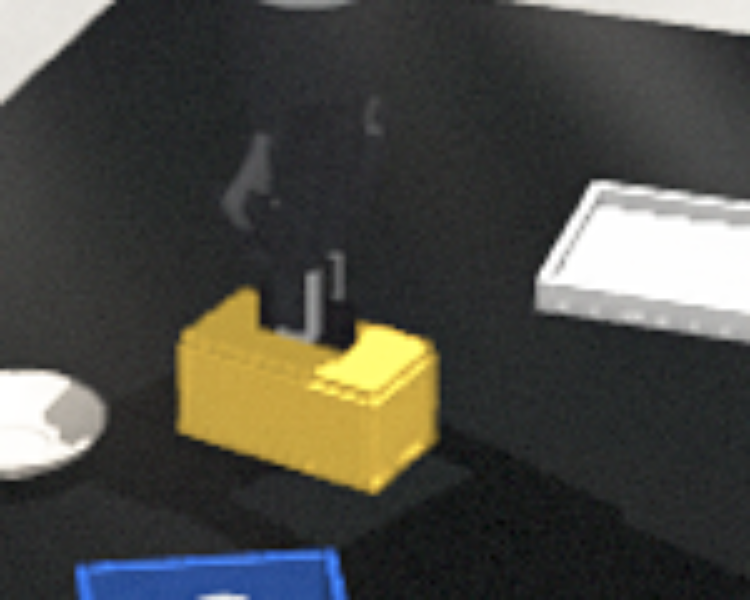

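The lid is in the box opening with no contact force, about 1.4 mm short of home. I'll press it down gently.

>>> carry_out([
  {"tx": 0,"ty": 0,"tz": 0.0007,"roll": 0,"fingers": -1},
  {"tx": 0,"ty": 0,"tz": 0.0014,"roll": 0,"fingers": -1},
  {"tx": 0,"ty": 0,"tz": 0.0018,"roll": 0,"fingers": -1},
  {"tx": 0,"ty": 0,"tz": 0.0018,"roll": 0,"fingers": -1},
], force=60)

```text
time: 7.3
tool_pos: [642.8, -194.6, 57.9]
tool_rot: [0.995, -0.096, 0.0, -0.0]
wrist_force: [-3.3, 1.2, 5.3]
width: 10.3
finger_force: 60.5
```

>>> carry_out([
  {"tx": 0,"ty": 0,"tz": 0.0005,"roll": 0,"fingers": -1},
  {"tx": 0,"ty": 0,"tz": 0.0005,"roll": 0,"fingers": -1},
  {"tx": 0,"ty": 0,"tz": 0,"roll": 0,"fingers": 0},
  {"tx": 0,"ty": 0,"tz": 0,"roll": 0,"fingers": 0},
  {"tx": 0,"ty": 0,"tz": 0,"roll": 0,"fingers": 0},
  {"tx": 0,"ty": 0,"tz": -0.03,"roll": 0,"fingers": 0},
  {"tx": 0,"ty": 0,"tz": -0.07,"roll": 0,"fingers": 1},
  {"tx": 0,"ty": 0,"tz": -0.09,"roll": 0,"fingers": 1},
  {"tx": 0,"ty": 0,"tz": -0.09,"roll": 0,"fingers": 1},
  {"tx": 0,"ty": 0,"tz": -0.09,"roll": 0,"fingers": 1},
], force=60)

```text
time: 8.55
tool_pos: [642.3, -194.4, 146.0]
tool_rot: [0.995, -0.096, -0.001, -0.0]
wrist_force: [-0.2, -0.6, -1.0]
width: 85.1
finger_force: 0.0
```

Run:
```python
from go import rel
from fit import *
im=imaging.read_camera("side")
h=hull_of(im,(331,195,54,40),"y"); f=fit({"side":h},LIDON,[642,-193,-11]); print(f)
for z in (-6,-3,0,3): print(z,fit({"side":h},[(110,58,0,48),(106,54,48,53+z)],[642,-193,-11]))
rel(642.8,-194.5,20,-11)
cv2.imwrite("pics/c5.png",cv2.resize(im[120:240,270:420,::-1],(750,600)))
```

```text
([641.7, -193.27, -11.0], np.float64(0.0143))
-6 ([642.21, -194.24, -12.02], np.float64(0.0549))
-3 ([642.21, -194.22, -11.97], np.float64(0.048))
0 ([641.7, -193.27, -11.0], np.float64(0.0143))
3 ([641.24, -191.42, -13.53], np.float64(0.0336))
t 8.6 pos [642.2, -194.4, 145.8] h -11.03 q [0.9954, -0.0961, -0.0011, -0.0004] j6 1.35 w 85.4 F [0.2, 0.2, -0.0]
tx 0.0006 ty -0.0000 tz 0.1258 roll -0.03
```

View pics/c5.png

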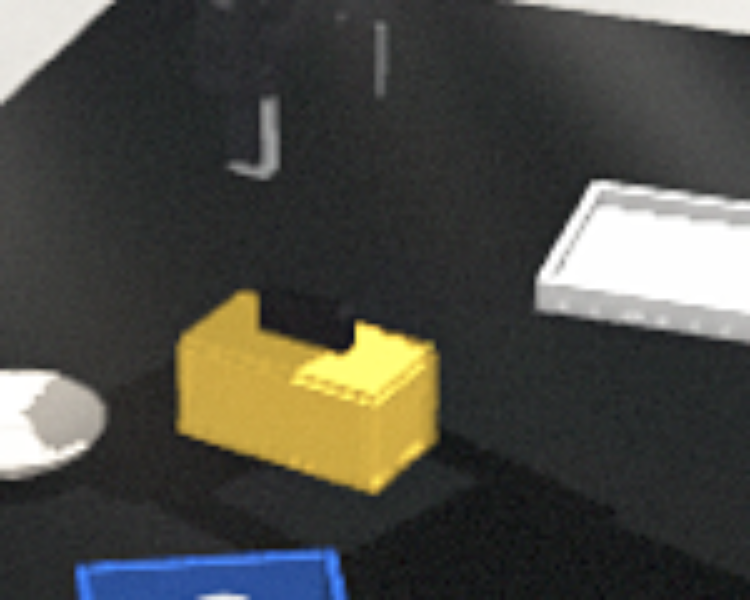

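The lid is home: the outline matches the closed-box model best with no vertical offset. Now I'll straddle the box and grip it.

>>> carry_out([
  {"tx": 0.0006,"ty": 0,"tz": 0.03,"roll": 0,"fingers": 1},
  {"tx": 0.0006,"ty": 0,"tz": 0.06,"roll": 0,"fingers": 1},
  {"tx": 0.0006,"ty": 0,"tz": 0.09,"roll": 0,"fingers": 1},
  {"tx": 0.0006,"ty": 0,"tz": 0.12,"roll": 0,"fingers": 1},
  {"tx": 0.0006,"ty": 0,"tz": 0.13,"roll": 0,"fingers": 1},
  {"tx": 0.0006,"ty": 0,"tz": 0.13,"roll": 0,"fingers": 0.7},
  {"tx": 0.0006,"ty": 0,"tz": 0.13,"roll": 0,"fingers": 0.4},
  {"tx": 0.0006,"ty": 0,"tz": 0.13,"roll": 0,"fingers": -1},
  {"tx": 0.0006,"ty": 0,"tz": 0.13,"roll": 0,"fingers": -1},
  {"tx": 0.0006,"ty": 0,"tz": 0.13,"roll": 0,"fingers": -1},
], force=60)

```text
time: 9.85
tool_pos: [644.0, -195.0, 19.0]
tool_rot: [0.995, -0.096, 0.001, 0.0]
wrist_force: [-1.3, 0.3, 6.2]
width: 57.1
finger_force: 65.6
```

>>> carry_out([
  {"tx": 0,"ty": 0,"tz": 0,"roll": 0,"fingers": -1},
  {"tx": 0,"ty": 0,"tz": 0,"roll": 0,"fingers": -1},
], force=70)

```text
time: 10.1
tool_pos: [644.0, -194.9, 19.1]
tool_rot: [0.995, -0.096, 0.001, 0.0]
wrist_force: [-1.2, 0.4, 7.3]
width: 57.0
finger_force: 72.9
```

Run:
```python
from go import rel
from fit import *
im=imaging.read_camera("side")
h=hull_of(im,(331,195,54,40),"y"); print(fit({"side":h},LIDON,[642,-193,-11]))
rel(642.8,-194.5,100,-11)
cv2.imwrite("pics/c6.png",cv2.resize(im[100:260,250:450,::-1],(750,600)))
```

```text
([641.73, -192.52, -10.88], np.float64(0.073))
t 10.15 pos [644.0, -195.0, 19.1] h -11.03 q [0.9954, -0.0961, 0.0011, 0.0003] j6 1.35 w 56.9 F [-1.5, 0.1, 6.7]
tx -0.0013 ty -0.0002 tz -0.0809 roll -0.03
```

View pics/c6.png

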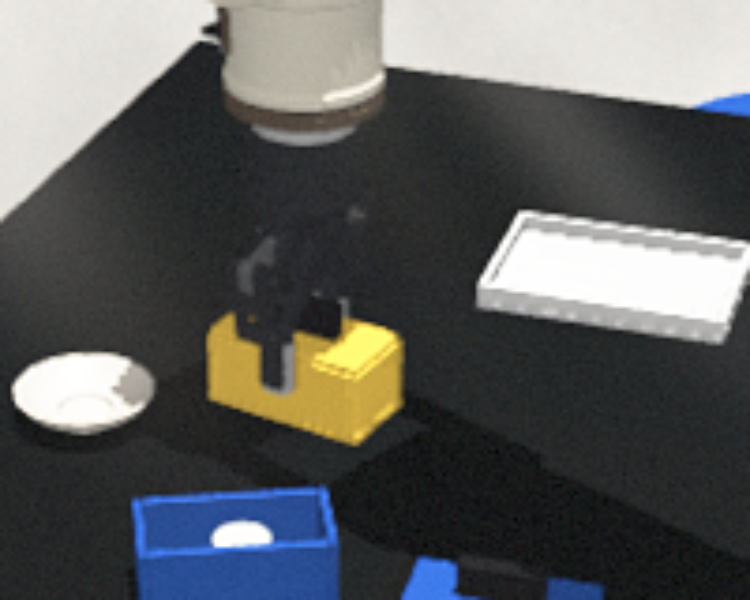

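>>> carry_out([
  {"tx": 0,"ty": 0,"tz": -0.004,"roll": 0,"fingers": -1},
  {"tx": 0,"ty": 0,"tz": -0.01,"roll": 0,"fingers": -1},
  {"tx": 0,"ty": 0,"tz": -0.02,"roll": 0,"fingers": -1},
  {"tx": 0,"ty": 0,"tz": -0.03,"roll": 0,"fingers": -1},
  {"tx": 0,"ty": 0,"tz": -0.03,"roll": 0,"fingers": -1},
  {"tx": 0,"ty": 0,"tz": -0.03,"roll": 0,"fingers": -1},
], force=70)

```text
time: 10.9
tool_pos: [643.2, -194.7, 47.3]
tool_rot: [0.995, -0.096, -0.0, -0.0]
wrist_force: [-0.3, 0.1, -3.2]
width: 56.9
finger_force: 74.9
```

Run:
```python
from go import rel
from fit import *
im=imaging.read_camera("side")
h=hull_of(im,(331,185,54,50),"y"); 
for z in (24,27,30): print(z,fit({"side":h},LIDON,[642,-193,-11],z))
rel(492.5,-418,110,1.5)
cv2.imwrite("pics/c7.png",cv2.resize(im[100:260,250:450,::-1],(750,600)))
```

```text
24 ([643.53, -198.79, -10.72], np.float64(0.0674))
27 ([641.83, -194.03, -10.81], np.float64(0.07))
30 ([640.11, -189.2, -10.74], np.float64(0.0746))
t 10.95 pos [643.1, -194.6, 47.1] h -11.03 q [0.9954, -0.0961, -0.0003, -0.0001] j6 1.35 w 56.8 F [0.6, -0.4, -3.0]
tx -0.1051 ty 0.2481 tz -0.0629 roll -12.53
```

View pics/c7.png

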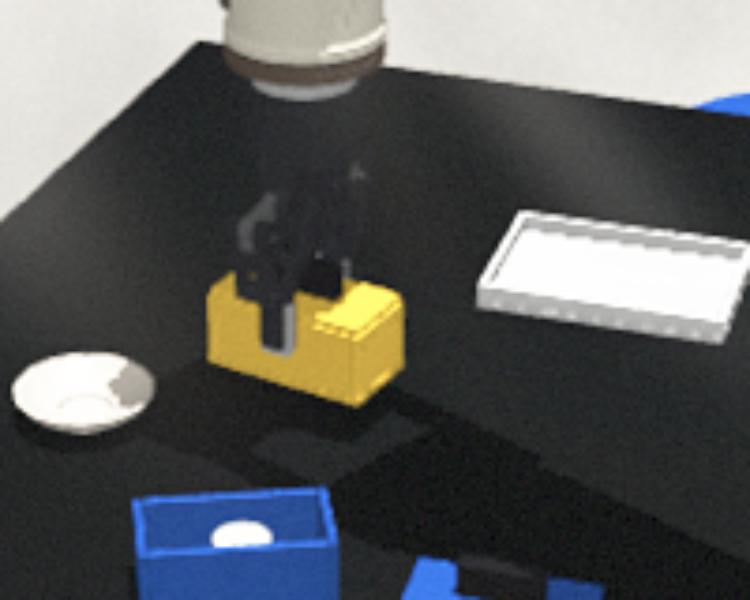

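Box and lid are lifted together, with a 3 N load that matches box, lid and jar, and the box is level. I'll carry it to the tray.

>>> carry_out([
  {"tx": 0,"ty": 0,"tz": -0.015,"roll": 0,"fingers": -1},
  {"tx": 0,"ty": 0,"tz": -0.035,"roll": 0,"fingers": -1},
  {"tx": -0.005,"ty": 0.011,"tz": -0.052,"roll": -0.5,"fingers": -1},
  {"tx": -0.013,"ty": 0.03,"tz": -0.06,"roll": -1.5,"fingers": -1},
  {"tx": -0.023,"ty": 0.055,"tz": -0.06,"roll": -2.7,"fingers": -1},
  {"tx": -0.035,"ty": 0.083,"tz": -0.06,"roll": -4.1,"fingers": -1},
  {"tx": -0.048,"ty": 0.113,"tz": -0.06,"roll": -5.7,"fingers": -1},
  {"tx": -0.061,"ty": 0.143,"tz": -0.06,"roll": -7.2,"fingers": -1},
  {"tx": -0.072,"ty": 0.17,"tz": -0.06,"roll": -8.6,"fingers": -1},
  {"tx": -0.08,"ty": 0.19,"tz": -0.06,"roll": -9.6,"fingers": -1},
], force=70)

```text
time: 12.2
tool_pos: [527.3, -367.6, 108.8]
tool_rot: [1.0, -0.012, 0.0, 0.0]
wrist_force: [0.3, -1.2, -3.1]
width: 56.9
finger_force: 75.2
```

>>> carry_out([
  {"tx": -0.016,"ty": 0.012,"tz": 0,"roll": -0.6,"fingers": -1},
  {"tx": -0.016,"ty": 0.012,"tz": 0,"roll": -0.6,"fingers": -1},
], force=70)

```text
time: 12.45
tool_pos: [511.0, -378.8, 108.6]
tool_rot: [1.0, -0.008, 0.0, 0.0]
wrist_force: [0.6, -0.1, -2.8]
width: 56.5
finger_force: 75.2
```

Run:
```python
from go import rel
rel(492.7,-418,50,1.5)
```

```text
t 12.45 pos [511.0, -378.8, 108.6] h -0.92 q [1.0, -0.008, 0.0002, 0.0004] j6 0.83 w 56.5 F [0.6, -0.1, -2.8]
tx -0.0176 ty 0.0394 tz 0.0586 roll -2.42
```

>>> carry_out([
  {"tx": -0.006,"ty": 0.014,"tz": 0,"roll": -0.8,"fingers": -1},
  {"tx": -0.013,"ty": 0.029,"tz": 0,"roll": -1.6,"fingers": -1},
  {"tx": -0.0175,"ty": 0.0394,"tz": 0.005,"roll": -2.4,"fingers": -1},
  {"tx": -0.0175,"ty": 0.0394,"tz": 0.02,"roll": -2.4,"fingers": -1},
  {"tx": -0.0175,"ty": 0.0394,"tz": 0.038,"roll": -2.4,"fingers": -1},
  {"tx": -0.0175,"ty": 0.0394,"tz": 0.052,"roll": -2.4,"fingers": -1},
  {"tx": -0.0175,"ty": 0.0394,"tz": 0.062,"roll": -2.4,"fingers": -1},
  {"tx": -0.0175,"ty": 0.0394,"tz": 0.067,"roll": -2.4,"fingers": -1},
  {"tx": -0.0175,"ty": 0.0394,"tz": 0.067,"roll": -2.4,"fingers": -1},
  {"tx": -0.0175,"ty": 0.0394,"tz": 0.067,"roll": -2.4,"fingers": -1},
], force=70)

```text
time: 13.7
tool_pos: [494.3, -416.8, 41.0]
tool_rot: [1.0, 0.014, 0.0, 0.0]
wrist_force: [0.5, 0.1, -2.9]
width: 56.9
finger_force: 75.3
```

Run:
```python
from go import rel
rel(492.7,-418,24.1,1.5)
from fit import *
im=imaging.read_camera("side"); cv2.imwrite("pics/s8.png",im[:,:,::-1])
u,v=proj("side",np.array([[492.7,-418,50]]))[0]
h=hull_of(im,(u,v-4,50,36),"y"); print(u,v)
for z in (19,22,25): print(z,fit({"side":h},LIDON,[492,-417,1.5],z))
```

```text
t 13.7 pos [494.3, -416.8, 41.0] h 1.57 q [0.9999, 0.0137, 0.0003, 0.0003] j6 0.72 w 56.9 F [0.5, 0.1, -2.9]
tx -0.0016 ty 0.0011 tz 0.0169 roll 0.07
415.4962672186124 158.50873417764308
19 ([493.32, -419.56, 1.43], np.float64(0.015))
22 ([491.99, -413.6, 1.89], np.float64(0.0132))
25 ([490.76, -407.91, 2.48], np.float64(0.0136))
```

>>> carry_out([
  {"tx": -0.001,"ty": 0.001,"tz": 0.004,"roll": 0,"fingers": -1},
  {"tx": -0.001,"ty": 0.001,"tz": 0.008,"roll": 0,"fingers": -1},
  {"tx": -0.001,"ty": 0.001,"tz": 0.011,"roll": 0,"fingers": -1},
  {"tx": -0.001,"ty": 0.001,"tz": 0.0135,"roll": 0,"fingers": -1},
  {"tx": -0.001,"ty": 0.001,"tz": 0.015,"roll": 0,"fingers": -1},
  {"tx": -0.001,"ty": 0.001,"tz": 0.016,"roll": 0,"fingers": -1},
  {"tx": -0.001,"ty": 0.001,"tz": 0.016,"roll": 0,"fingers": -1},
], force=70)

```text
time: 14.62
tool_pos: [493.1, -417.7, 24.5]
tool_rot: [1.0, 0.014, -0.0, -0.0]
wrist_force: [-0.4, -0.3, -2.5]
width: 56.8
finger_force: 75.3
```

>>> carry_out([
  {"tx": 0,"ty": 0,"tz": 0.0005,"roll": 0,"fingers": -1},
  {"tx": 0,"ty": 0,"tz": 0.001,"roll": 0,"fingers": -1},
  {"tx": 0,"ty": 0,"tz": 0.001,"roll": 0,"fingers": -1},
], force=70)

```text
time: 15.0
tool_pos: [493.2, -417.7, 24.1]
tool_rot: [1.0, 0.014, 0.0, 0.0]
wrist_force: [-2.3, 3.2, 5.2]
width: 56.7
finger_force: 76.1
```

The box is on the tray floor, and the wrist force has gone from -2.5 N to +5 N. I'll release and retreat.

>>> carry_out([
  {"tx": 0,"ty": 0,"tz": 0,"roll": 0,"fingers": -1},
  {"tx": 0,"ty": 0,"tz": 0,"roll": 0,"fingers": 0.5},
  {"tx": 0,"ty": 0,"tz": 0,"roll": 0,"fingers": 0.7},
  {"tx": 0,"ty": 0,"tz": 0,"roll": 0,"fingers": 0.7},
  {"tx": 0,"ty": 0,"tz": 0,"roll": 0,"fingers": 0.7},
  {"tx": 0,"ty": 0,"tz": -0.01,"roll": 0,"fingers": 0.8},
  {"tx": 0,"ty": 0,"tz": -0.03,"roll": 0,"fingers": 0.8},
  {"tx": 0,"ty": 0,"tz": -0.07,"roll": 0,"fingers": 0.8},
  {"tx": 0,"ty": 0,"tz": -0.12,"roll": 0,"fingers": 0.8},
  {"tx": 0,"ty": 0,"tz": -0.16,"roll": 0,"fingers": 0.8},
], force=20)

```text
time: 16.25
tool_pos: [493.3, -417.8, 187.5]
tool_rot: [1.0, 0.014, 0.001, 0.001]
wrist_force: [0.3, 0.2, -1.0]
width: 76.6
finger_force: 0.0
```

>>> carry_out([
  {"tx": 0,"ty": 0,"tz": -0.03,"roll": 0,"fingers": 0.8},
  {"tx": 0,"ty": 0,"tz": -0.05,"roll": 0,"fingers": 0.8},
  {"tx": 0,"ty": 0,"tz": -0.05,"roll": 0,"fingers": 0.8},
  {"tx": 0,"ty": 0,"tz": -0.05,"roll": 0,"fingers": 0.8},
])

```text
time: 16.75
tool_pos: [492.9, -417.5, 233.2]
tool_rot: [1.0, 0.014, -0.0, -0.0]
wrist_force: [0.1, -0.5, 0.2]
width: 77.1
finger_force: 0.0
```

Run:
```python
from go import rel
rel(492.7,-418,240,1.5)
from fit import *
im=imaging.read_camera("side")
h=hull_of(im,(415,160,50,40),"y")
for z in (2,5,8): print(z,fit({"side":h},LIDON,[492,-417,1.5],z))
for d in (-2,2,4): print("lid",d,fit({"side":h},[(110,58,0,48),(106,54,48,53+d)],[492,-417,1.5],5))
a=cv2.resize(im[110:220,350:480,::-1],(650,550)); cv2.imwrite("pics/c9.png",a)
b=cv2.imread("pics/side0.png")
for n,(x0,y0,x1,y1) in dict(green=(230,270,300,325),blue=(285,228,342,268),lids=(320,245,413,345),dish=(250,192,296,218),spat=(180,248,268,288)).items():
    print(n,np.abs(im[y0:y1,x0:x1,::-1].astype(int)-b[y0:y1,x0:x1]).mean().round(1))
```

```text
t 16.75 pos [492.9, -417.5, 233.2] h 1.57 q [0.9999, 0.0137, -0.0002, -0.0002] j6 0.72 w 77.1 F [0.1, -0.5, 0.2]
tx -0.0002 ty 0.0005 tz -0.0068 roll 0.07
2 ([492.29, -421.44, 1.98], np.float64(0.0207))
5 ([491.11, -416.01, 2.56], np.float64(0.0193))
8 ([489.91, -410.5, 3.07], np.float64(0.0191))
lid -2 ([491.18, -416.43, 2.42], np.float64(0.0393))
lid 2 ([490.86, -414.93, 2.62], np.float64(0.0228))
lid 4 ([490.86, -414.88, 2.66], np.float64(0.0466))
green 2.6
blue 2.8
lids 4.3
dish 2.0
spat 3.0
```

View pics/c9.png

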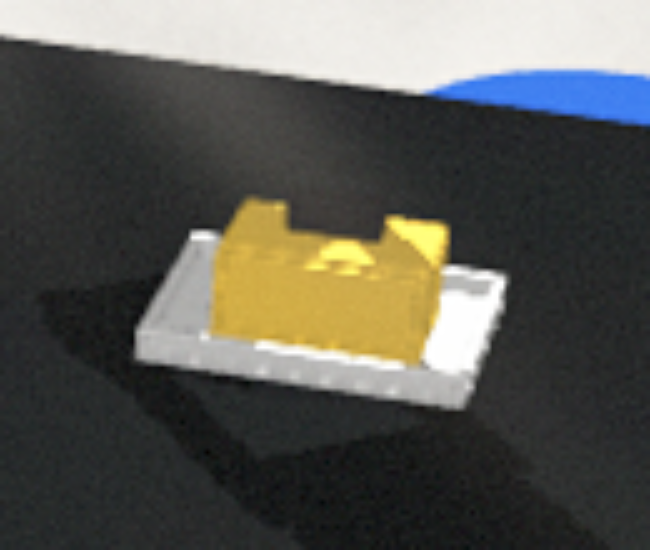

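The picture shows the closed yellow box flat in the tray with its lid home. The gripper is clear, and the other things haven't moved (image differences are only noise).

```bash
python3 -c "
from workcell import order; print(order.job_done())"
```

```text
the job is handed in; nothing more can be done
None
```

The amber jar was in the yellow box; I closed it with the yellow lid fully home, set it flat on the tray floor, let go, and handed the job in at about 17 s, leaving everything else where it was.

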